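# Push a rigid air tube home in a bench coupling

### The arm

A 6-joint arm with a two-finger parallel gripper is mounted at the origin on a cart in front of the work surface, level with it; the furniture and walls round the work are solid. World frame = base frame: x ahead of the robot, y to its left, z up, the work surface at z = 0. Lengths are in m, angles in rad, forces in N, time in s.
With the tool pointing down it reaches from about 0.35 to 0.975 m from the base axis. Payload 4.9 kg.
Tool frame: the origin (TCP) lies on the front face of the gripper's body, between the roots of the fingers; the fingertips stand ctrl.finger_overhang ahead of it and the grasp point (between the pads) lies 54 mm ahead of it (ctrl.finger_overhang is the distance from the TCP to the fingertips, in m); z points along the fingers, y is the line along which they close (so a half turn about z gives the same grasp; the last joint's range is limited). The gripper opens to 85 mm and grips with 20 to 120 N. Pads are 22 mm wide; open, the fingers measure 114 mm over their backs; the gripper's body (76 mm by 85 mm) begins 54 mm behind the grasp point. The pads swing forward as they close: fully open they stand 13 mm farther back than shut.
Start: joints at [-1.423, 0.053, 1.613, -0, 1.476, -0.119], TCP at [0.165, -0.603, 0.304] pointing down, gripper open.
Joint ranges: [-3.01, 3.01], [-1.01, 2.22], [0.06, 2.58], [-1.02, 4.17], [0.09, 2.62], [-3.14, 3.14]. Speed limits (rad/s): [2.57, 2.57, 3.14, 3.14, 3.14, 3.14].

### API

Orientations are given as a rotation vector (axis times angle).
In Python, from station import ctrl, vision gives the robot as it stands. The module is installed in compiled form; this text tells all that it offers.
- The arm moves only by the tool drive_tool, never from a script. Its argument "rows" is a list of rows, each a list of 2 entries, a list of its own where there are three numbers: the shift along the tool's x, y, z in m, then the turn about the tool's z in rad. A call has 1 to 10 rows; each row shifts and turns the commanded pose from where the row before left it, along the tool's axes as they then stand; what a row does not reach is not made up. A row lasts 1/10 s, in which the tool goes at most 50 mm and 8.59 degrees, less where a joint would pass 70% of its speed; a pose out of reach is approached as far as the arm can. A call with a gripper value outside its range is refused whole. "jaw" is the closure, from 0 (fully open) to 1 (shut), set as the call begins (left out, the last holds). The fingers move at their own pace and stop on an object; "grip_force" is the grip in N (left out, the last holds). Time passes only in rows, so rows that do not move let the fingers close. It gives the time, the measured TCP pose, the force, the opening and the grip force at its end, in the units of the state.
- ctrl.get_obs(): the state, without advancing time (a new reading comes with each control period).
- vision.get_image(name): name is "scene" or "top"; returns a dict with "image" (400x640x3 uint8, blue, green, red), "vertical_fov" (degrees; the focal length in pixels is half the picture's height over the tangent of half this angle, whatever the lens; pixels are square), "cx", "cy" (the principal point, pixels), "dist_coeffs" ([k1, k2, p1, p2, k3] as OpenCV has them; the pictures are not rectified), "R" (3x3) and "t" (3): a world point X has camera coordinates R X + t. Camera axes: x right, y down, z forward; pixel columns grow to the right and rows downward; lengths in m; the calibration is good to about 2 mm. A picture is of the moment at which its call begins. There is no depth.
- ctrl.finish_job(): hands the job in; it is judged then, once.
The state is a dict: "t": time; "q": joint angles; "dq": joint speeds; "effort": joint torques, N m; "tool_pos": TCP position; "tool_rot": TCP orientation; "contact_force": force on the tool from outside, world axes, zero at the start; "wrist_torque": the same for the moment, N m; "opening": finger opening in m; "grip_force": force on a finger pad.
Only numpy, scipy, OpenCV 4.12 (cv2) and the standard library are available. Lean on these libraries where they do the work, as an engineer would, in place of code of your own. Each camera call takes 0.05 s, during which the arm holds its last target. There are 200 camera calls.

### The job

Take the rigid tube out of its holder and push it nose first into the bench coupling, past the spring grip, until it is locked and fully home: the orange release button sprung back out and the nose pressed firmly on the springy seal at the bottom, but with never more than 16 N, which would damage the seal, so feel for it. Then let go, leaving the tube standing in the coupling and the things lying round about where they are.

Things in the scene. Friction and masses are not known exactly. Their poses are not given: they have to be found in the camera images.
- tube_grip (a point): Centre of the blue grip sleeve (20 mm diameter, 48 mm long) at the top of the loose rigid tube (about 100 g, 111 mm long, aluminium, 16 mm diameter). The tube starts upright in its holder, nose down. z points along the tube from nose to top. This point lies 86 mm above the nose tip and 25 mm below the top end.
- tube_nose (a point): Centre of the tube's steel nose tip, its lowest point. From it upwards: a cone from 7 to 16 mm diameter over 6 mm, a land 16 mm in diameter and 9 mm long, a neck 7 mm in diameter and 15 mm long (into which the grip snaps), then the 16 mm tube. z points up the tube. The weight of the tube does not push it through the grip.
- coupling: Air coupling fixed to the worktop: brass cylinder with a black mouth ring, on an aluminium foot 64 mm square. Origin: centre of the foot's underside. In the bore sits a sprung ball (the grip), 14 to 30 mm below the mouth: this differs each time, is hard to see and must be felt. Resistance rises to some 4 to 12 N as the nose is pushed through, then falls off.
- mouth (a point): Centre of the top of the black mouth ring, 66 mm above the worktop; z up. Below it runs an oiled vertical bore, about 18.5 mm in diameter (23 mm in the ring, 10 mm deep). The ball snaps into the neck when the nose tip is about 19 mm past it; about 1 mm farther on the nose meets the springy seal.
- button (a joint): Orange release button (18 x 15 mm) on the coupling's side, value in m pressed in: 0 is out, 0.0055 fully in. It is one piece with the grip ball: it is drawn in by 2 to 4 mm while the thick part of the nose passes the ball and springs back out when the ball snaps into the neck. Pressing it opens the grip.
- buffer (a joint): Compression (m) of the springy seal at the bottom of the bore, out of sight: 0 untouched, growing as the nose presses it, 8 N per mm, so 0.001 at 8 N and 0.002 at 16 N; hard stop at 0.004. It sits 20 mm below the grip ball. Home means that the nose was pressed on it with some 4 to 15 N; it may spring back when the tube is let go.
- holder_mouth (a point): Centre of the top of the holder's hole: a grey block 60 x 60 x 40 mm, fixed to the worktop, with a hole 18 mm in diameter and 34 mm deep in which the tube stands. The top is 40 mm above the worktop.
- tape_blue: Roll of blue tape lying flat, 67 mm diameter, 18 mm high, loose; a bystander. Origin at the centre of its underside.
- solder_reel: Reel of solder standing on its end, 50 mm diameter, 34 mm high, loose; a bystander. Origin at the centre of its underside.
- screw_box: Small red cardboard box, 56 x 78 x 42 mm, loose; a bystander. Origin at the centre of its underside.

How it is judged:
On the way, in this order (a step that is already met when the one before it is completed fails the run):
1. The tube is lifted clear of its holder in the fingers (z of tube_nose in the frame of holder_mouth above 0.005 m and contact force between the fingers and tube above 1 N), for 0.1 s.
2. The nose is guided into the coupling's mouth by the robot (z of tube_nose in the frame of mouth below -0.004 m and horizontal distance between tube_nose and mouth below 0.008 m and contact force between the fingers and tube above 1 N), for 0.05 s.
3. The nose is pressed home on the seal (over 3 N) (value of joint buffer above 0.0004 m), for 0.05 s.
At the end, for the whole second after the job is handed in: The tube stands still in the coupling (within 0.12 rad of upright, nose within 4 mm of the bore's axis), its nose more than 31 mm below the mouth, and the release button is back out to within 1 mm: the grip has snapped into the neck (z of tube_nose in the frame of mouth below -0.031 m and horizontal distance between tube_nose and mouth below 0.004 m and angle between tube_grip's own z axis and vertical below 0.12 rad and value of joint button below 0.001 m and linear speed of tube below 0.02 m/s); the robot touches nothing.
It fails at once if The seal is pressed with more than 16 N (by more than 2 mm) (value of joint buffer above 0.0021 m).
It fails at once if The roll of tape is moved by more than 25 mm (distance of tape_blue from where it was at the start of the episode above 0.025 m).
It fails at once if The solder reel is moved by more than 25 mm (distance of solder_reel from where it was at the start of the episode above 0.025 m).
It fails at once if The red box is moved by more than 25 mm (distance of screw_box from where it was at the start of the episode above 0.025 m).
It also fails if it takes over 59 s, if anything falls off the work surface, if the arm or the gripper's body presses on something with over 40 N, if the wrist force passes 120 N, or if a joint passes its speed limit or range.

## Working session

There is one attempt and no reset: what is moved stays moved. The work goes in short steps, Python scripts to look and compute and a tool call to move; the robot and the scene stay as the last step left them, time stands still between calls to the robot, and variables do not carry over. Pictures are saved under pics/ and viewed, at most 10 in all, crops included, and the job is handed in when it is done.

Besides the shell and the picture viewer there is one more tool, called after "Emit:" as a command line: name --argument value ..., lists and objects as JSON in quotes. drive_tool: Moves the arm, as the interface text tells. Its arguments: {"type":"object","properties":{"rows":{"type":"array","items":{"type":"array"}},"jaw":{"type":"number"},"grip_force":{"type":"number"}},"required":["rows"]}

```bash
mkdir -p pics
cat > h.py <<'E'
import numpy as np, cv2
from station import ctrl, vision
def cam(n):
    d=vision.get_image(n); h=d["image"].shape[0]
    f=h/2/np.tan(np.radians(d["vertical_fov"])/2)
    d["K"]=np.array([[f,0,d["cx"]],[0,f,d["cy"]],[0,0,1]]); d["D"]=np.array(d["dist_coeffs"],float)
    d["R"]=np.array(d["R"]); d["t"]=np.array(d["t"]); return d
def onplane(d,uv,z):
    p=cv2.undistortPoints(np.array([[uv]],float),d["K"],d["D"])[0,0]
    r=d["R"].T@np.array([p[0],p[1],1]); c=-d["R"].T@d["t"]
    return c+r*(z-c[2])/r[2]
def proj(d,X):
    return cv2.projectPoints(np.array(X,float).reshape(-1,1,3),cv2.Rodrigues(d["R"])[0],d["t"],d["K"],d["D"])[0][:,0]
E
python3 - <<'E'
from h import *
for n in("scene","top"):
    d=cam(n); cv2.imwrite(f"pics/{n}0.png",d["image"]); print(n,-d["R"].T@d["t"],d["K"][0,0])
o=ctrl.get_obs(); print(o,ctrl.finger_overhang)
E
```

```text
scene [-0.12901922 -0.76518373  0.47718687] 452.6069059558044
top [ 0.41906266 -0.33825412  0.91348693] 518.876711297734
{'t': 0.1, 'q': array([-1.42297159e+00,  5.32467132e-02,  1.61414635e+00,  1.88712744e-05,
        1.47598188e+00, -1.18995168e-01]), 'dq': array([ 4.26555526e-04, -8.84499446e-04, -2.16147332e-03, -8.99166573e-04,
        1.15647960e-04, -9.97434999e-05]), 'effort': array([ 1.62733968e-04, -3.94902098e+01, -3.71363139e+01, -5.46959120e-05,
        3.93737151e-03, -8.18866511e-06]), 'tool_pos': array([ 0.16473485, -0.60245897,  0.30281937]), 'tool_rot': array([-3.11191057e+00, -4.17637676e-01,  1.08438861e-05]), 'contact_force': array([0.86827108, 0.29150359, 0.61308249]), 'wrist_torque': array([ 0.00458743, -0.04767927,  0.01960134]), 'grip_force': 0.0, 'opening': 0.0856978218746873} 0.0726
```

View pics/scene0.png

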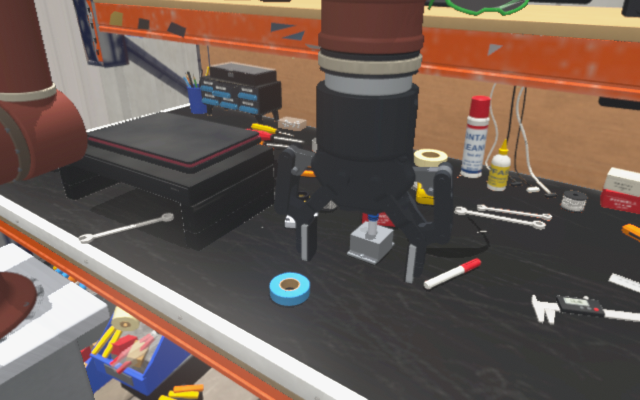

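View pics/top0.png

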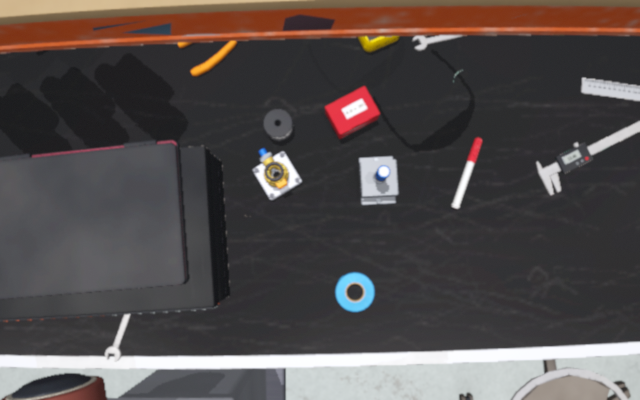

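The scene view shows the holder at (371,243) and tape at (290,289). In the top view the coupling is at (277,174), the tube top at (383,173), the box at (352,112), the reel at (278,125) and the tape at (355,292). Next I'll crop in.

Run:
```python
from h import *
d=cam("top"); c=d["image"][90:220,240:420]; cv2.imwrite("pics/crop1.png",cv2.resize(c,None,fx=4.4,fy=4.4,interpolation=cv2.INTER_CUBIC))
im=d["image"].astype(int); b,g,r=im[...,0],im[...,1],im[...,2]
for n,uv,z in(("tubetop",(383,173),.117),("mouth",(277,174),.066),("tape",(355,292),.018),("reel",(278,125),.034),("box",(352,112),.042)): print(n,onplane(d,uv,z).round(4))
```

```text
tubetop [ 0.5285 -0.4252  0.117 ]
mouth [ 0.5382 -0.2561  0.066 ]
tape [ 0.3382 -0.3816  0.018 ]
reel [ 0.6282 -0.256   0.034 ]
box [ 0.6456 -0.3841  0.042 ]
```

View pics/crop1.png

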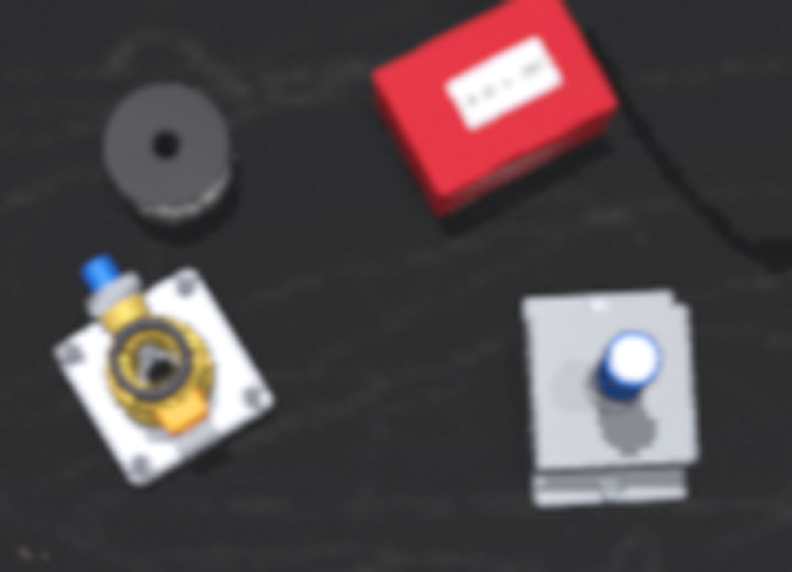

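The crop shows the tube top at full-frame (383.2,171.0) and the coupling's mouth ring at (273.7,171.0). The orange button faces down and right in the image. I'll turn the tool so the fingers close along world x, clear of the black cabinet.

Emit:
drive_tool --rows '[[[0, 0, 0], -0.145], [[0, 0, 0], -0.145], [[0, 0, 0], -0.145], [[0, 0, 0], -0.145], [[0, 0, 0], -0.145], [[0, 0, 0], -0.145], [[0, 0, 0], -0.145], [[0, 0, 0], -0.145], [[0, 0, 0], -0.144], [[0, 0, 0], 0]]' --jaw 0 --grip_force 60

```text
t: 1.15
tool_pos: [0.1647, -0.6027, 0.3034]
tool_rot: [-2.221, -2.221, -0.001]
contact_force: [0.7, 0.5, 0.3]
opening: 0.0855
grip_force: 0.0
```

Run:
```python
from h import *
o=ctrl.get_obs(); print(o["t"],o["q"].round(3),o["tool_pos"].round(4),cv2.Rodrigues(o["tool_rot"])[0].round(3))
for n in("scene","top"):
    d=cam(n); cv2.imwrite(f"pics/{n}2.png",d["image"])
    if n=="top":
        for k,uv,z in(("tubetop",(383.2,171),.117),("mouth",(273.7,171),.066)): print(k,onplane(d,uv,z).round(4))
    else:
        c=d["image"][150:260,240:460]; cv2.imwrite("pics/crop2.png",cv2.resize(c,None,fx=3.6,fy=3.6,interpolation=cv2.INTER_CUBIC))
        print(proj(d,[[.529,-.425,.117],[.529,-.425,.04],[.54,-.25,.066]]))
```

```text
1.15 [-1.423  0.053  1.613 -0.     1.476 -1.423] [ 0.1647 -0.6027  0.3034] [[ 0.     1.    -0.   ]
 [ 1.    -0.     0.001]
 [ 0.001 -0.    -1.   ]]
[[373.2742718  195.61400843]
 [370.81907356 232.30181373]
 [300.18422215 193.9303391 ]]
tubetop [ 0.5316 -0.4257  0.117 ]
mouth [ 0.5434 -0.2507  0.066 ]
```

View pics/crop2.png

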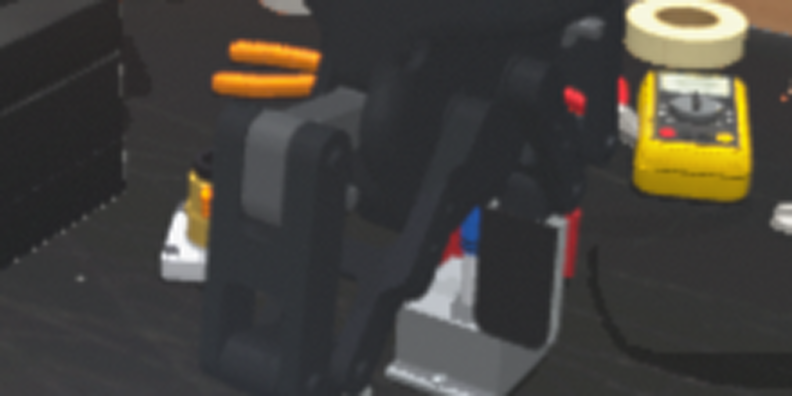

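The gripper hides the holder and coupling in this crop; only the brass body at (200,205) and a bit of sleeve at (470,230) are visible. I'll hover above the tube and look again.

Emit:
drive_tool --rows '[[[0.0177, 0.0367, 0.0053], 0], [[0.0177, 0.0367, 0.0053], 0], [[0.0177, 0.0367, 0.0053], 0], [[0.0177, 0.0367, 0.0053], 0], [[0.0177, 0.0367, 0.0053], 0], [[0.0177, 0.0367, 0.0053], 0], [[0.0177, 0.0367, 0.0053], 0], [[0.0177, 0.0367, 0.0053], 0], [[0.0177, 0.0367, 0.0053], 0], [[0.0177, 0.0367, 0.0053], 0]]'

```text
t: 2.25
tool_pos: [0.5332, -0.4249, 0.2506]
tool_rot: [-2.224, -2.219, 0.0]
contact_force: [-0.2, -1.2, 1.1]
opening: 0.0857
grip_force: 0.0
```

Emit:
drive_tool --rows '[[[0, 0, 0], 0], [[0, 0, 0], 0]]'

```text
t: 2.45
tool_pos: [0.5322, -0.4253, 0.2503]
tool_rot: [-2.221, -2.221, 0.001]
contact_force: [-0.4, -0.3, 0.6]
opening: 0.0855
grip_force: 0.0
```

Run:
```python
from h import *
o=ctrl.get_obs(); print(o["t"],o["q"].round(3),o["tool_pos"].round(4),o["contact_force"].round(2))
d=cam("scene"); c=d["image"][150:270,260:430]; cv2.imwrite("pics/crop3.png",cv2.resize(c,None,fx=4.5,fy=4.5,interpolation=cv2.INTER_CUBIC))
print(proj(d,[[.5316,-.4257,.117],[.5316,-.4257,.04],[.5434,-.2507,.066]]))
```

```text
2.45 [-7.830e-01  2.180e-01  1.522e+00 -1.000e-03  1.403e+00 -7.830e-01] [ 0.5322 -0.4253  0.2503] [-0.43 -0.31  0.6 ]
[[374.31346533 195.20120724]
 [371.82103984 231.83860079]
 [301.44494131 193.43668967]]
```

View pics/crop3.png

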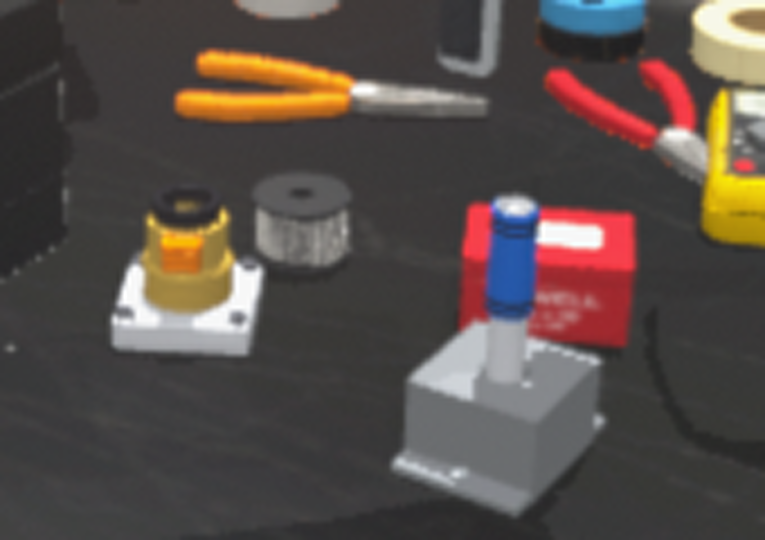

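The crop shows the tube top at full-frame (374.0,195.6), against a predicted (374.3,195.2). The mouth ring is at (301.1,194.5), against a predicted (301.4,193.4). The two views agree and the path is clear, so I'll descend and grip.

Emit:
drive_tool --rows '[[[0, -0.0005, 0.01], 0], [[0, 0, 0.015], 0], [[0, 0, 0.015], 0], [[0, 0, 0.015], 0], [[0, 0, 0.015], 0], [[0, 0, 0.015], 0], [[0, 0, 0.015], 0], [[0, 0, 0], 0], [[0, 0, 0], 0]]'

```text
t: 3.4
tool_pos: [0.5313, -0.4257, 0.1504]
tool_rot: [-2.221, -2.221, -0.0]
contact_force: [0.5, 0.5, 0.9]
opening: 0.0852
grip_force: 0.0
```

Emit:
drive_tool --rows '[[[0, 0, 0], 0], [[0, 0, 0], 0], [[0, 0, 0], 0], [[0, 0, 0], 0], [[0, 0, 0], 0], [[0, 0, 0], 0], [[0, 0, 0], 0], [[0, 0, 0], 0], [[0, 0, 0], 0], [[0, 0, 0], 0]]' --jaw 1 --grip_force 60

```text
t: 4.4
tool_pos: [0.5315, -0.4261, 0.1515]
tool_rot: [2.221, 2.221, 0.0]
contact_force: [-0.7, 0.5, 4.0]
opening: 0.0186
grip_force: 58.5
```

Emit:
drive_tool --rows '[[[0, 0, -0.004], 0], [[0, 0, -0.01], 0], [[0, 0, -0.01], 0], [[0, 0, -0.01], 0], [[0, 0, -0.01], 0], [[0, 0, -0.01], 0], [[0, 0, -0.01], 0], [[0, 0, -0.01], 0], [[0, 0, -0.01], 0], [[0, 0, -0.01], 0]]'

```text
t: 5.4
tool_pos: [0.5312, -0.4258, 0.2457]
tool_rot: [-2.221, -2.221, 0.0]
contact_force: [-1.2, -0.2, -1.2]
opening: 0.0187
grip_force: 58.9
```

Emit:
drive_tool --rows '[[[0.015, 0.001, 0], 0], [[0.02, 0.0015, 0], 0], [[0.02, 0.0015, 0], 0], [[0.02, 0.0015, 0], 0], [[0.02, 0.0015, 0], 0], [[0.02, 0.0015, 0], 0], [[0.02, 0.0015, 0], 0], [[0.02, 0.0015, 0], 0], [[0.015, 0, 0], 0], [[0.005, 0, 0], 0]]'

```text
t: 6.4
tool_pos: [0.5429, -0.2491, 0.2449]
tool_rot: [-2.22, -2.223, -0.0]
contact_force: [0.1, -0.1, -1.3]
opening: 0.0187
grip_force: 58.9
```

Emit:
drive_tool --rows '[[[0, 0, 0], 0], [[0, 0, 0], 0], [[0, 0, 0], 0]]'

```text
t: 6.7
tool_pos: [0.5427, -0.2516, 0.2449]
tool_rot: [2.222, 2.22, -0.0]
contact_force: [-0.2, -0.8, -1.2]
opening: 0.0186
grip_force: 58.9
```

Run:
```python
from h import *
o=ctrl.get_obs(); print(o["t"],o["tool_pos"].round(4),o["contact_force"].round(2),o["wrist_torque"].round(3),o["opening"],o["grip_force"])
d=cam("scene"); c=d["image"][140:240,260:400]; cv2.imwrite("pics/crop4.png",cv2.resize(c,None,fx=5.5,fy=5.5,interpolation=cv2.INTER_CUBIC))
x,y,z=o["tool_pos"]; print(((proj(d,[[x,y,z-.14],[.5434,-.2507,.066]])-[260,140]+.5)*5.5).round(1))
```

```text
6.7 [ 0.5427 -0.2516  0.2449] [-0.25 -0.83 -1.18] [0.04  0.034 0.029] 0.018557921436501427 58.948670625686646
[[230.5 203.4]
 [230.7 296.7]]
```

View pics/crop4.png

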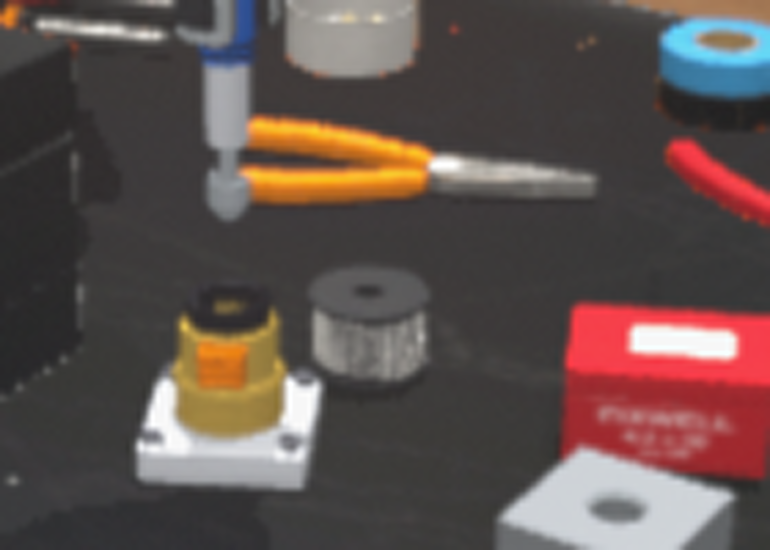

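The crop shows the nose tip at crop (228,217), upright in the fingers and above the mouth ring centre at crop (230,302). I'll lower it into the mouth.

Emit:
drive_tool --rows '[[[0, 0, 0.006], 0], [[0, 0, 0.006], 0], [[0, 0, 0.006], 0], [[0, 0, 0.006], 0], [[0, 0, 0.006], 0], [[0, 0, 0.004], 0], [[0, 0, 0.003], 0], [[0, 0, 0.003], 0], [[0, 0, 0], 0], [[0, 0, 0], 0]]'

```text
t: 7.75
tool_pos: [0.5429, -0.2509, 0.2051]
tool_rot: [2.221, 2.221, 0.0]
contact_force: [-0.1, -0.1, -2.0]
opening: 0.0185
grip_force: 58.9
```

Emit:
drive_tool --rows '[[[0, 0, 0.001], 0], [[0, 0, 0.001], 0], [[0, 0, 0.001], 0], [[0, 0, 0], 0], [[0, 0, 0], 0]]'

```text
t: 8.25
tool_pos: [0.5427, -0.2509, 0.2018]
tool_rot: [-2.221, -2.221, 0.0]
contact_force: [0.1, 1.4, -0.4]
opening: 0.0186
grip_force: 58.9
```

Emit:
drive_tool --rows '[[[0, 0, 0.001], 0], [[0, 0, 0.001], 0], [[0, 0, 0], 0], [[0, 0, 0], 0]]'

```text
t: 8.65
tool_pos: [0.5427, -0.2509, 0.1998]
tool_rot: [-2.221, -2.221, 0.0]
contact_force: [0.2, -0.2, -0.9]
opening: 0.019
grip_force: 58.9
```

Emit:
drive_tool --rows '[[[0, 0, 0.001], 0], [[0, 0, 0.001], 0], [[0, 0, 0], 0], [[0, 0, 0], 0]]'

```text
t: 9.05
tool_pos: [0.5427, -0.2508, 0.1978]
tool_rot: [-2.221, -2.221, 0.0]
contact_force: [-0.1, 1.0, -0.9]
opening: 0.0189
grip_force: 58.9
```

Emit:
drive_tool --rows '[[[0, 0, 0.001], 0], [[0, 0, 0.001], 0], [[0, 0, 0], 0], [[0, 0, 0], 0]]'

```text
t: 9.45
tool_pos: [0.5427, -0.2509, 0.1958]
tool_rot: [-2.221, -2.221, 0.0]
contact_force: [1.0, 0.1, -1.1]
opening: 0.0186
grip_force: 58.9
```

Emit:
drive_tool --rows '[[[0, 0, 0.001], 0], [[0, 0, 0.001], 0], [[0, 0, 0], 0], [[0, 0, 0], 0]]'

```text
t: 9.85
tool_pos: [0.5428, -0.2508, 0.1938]
tool_rot: [-2.221, -2.221, -0.0]
contact_force: [0.0, 0.2, -1.2]
opening: 0.0185
grip_force: 58.9
```

Emit:
drive_tool --rows '[[[0, 0, 0.001], 0], [[0, 0, 0.001], 0], [[0, 0, 0], 0], [[0, 0, 0], 0]]'

```text
t: 10.25
tool_pos: [0.5428, -0.2508, 0.1918]
tool_rot: [-2.221, -2.221, -0.0]
contact_force: [-0.4, -0.3, -0.9]
opening: 0.0187
grip_force: 59.0
```

Emit:
drive_tool --rows '[[[0, 0, 0.001], 0], [[0, 0, 0.001], 0], [[0, 0, 0], 0], [[0, 0, 0], 0]]'

```text
t: 10.65
tool_pos: [0.5427, -0.2508, 0.1898]
tool_rot: [-2.221, -2.221, -0.0]
contact_force: [0.3, 0.4, -0.5]
opening: 0.0188
grip_force: 59.0
```

Emit:
drive_tool --rows '[[[0, 0, 0.001], 0], [[0, 0, 0.001], 0], [[0, 0, 0], 0], [[0, 0, 0], 0]]'

```text
t: 11.05
tool_pos: [0.5428, -0.2508, 0.1879]
tool_rot: [-2.221, -2.221, -0.0]
contact_force: [0.9, 0.0, -1.2]
opening: 0.0186
grip_force: 59.0
```

Emit:
drive_tool --rows '[[[0, 0, 0.001], 0], [[0, 0, 0.001], 0], [[0, 0, 0], 0], [[0, 0, 0], 0]]'

```text
t: 11.45
tool_pos: [0.5428, -0.2508, 0.1858]
tool_rot: [-2.221, -2.221, -0.0]
contact_force: [0.5, -0.6, -2.3]
opening: 0.0187
grip_force: 59.0
```

Emit:
drive_tool --rows '[[[0, 0, 0.001], 0], [[0, 0, 0.001], 0], [[0, 0, 0], 0], [[0, 0, 0], 0]]'

```text
t: 11.85
tool_pos: [0.5428, -0.2508, 0.1838]
tool_rot: [-2.221, -2.221, -0.0]
contact_force: [-0.6, 1.1, -1.9]
opening: 0.0185
grip_force: 59.0
```

Emit:
drive_tool --rows '[[[0, 0, 0.001], 0], [[0, 0, 0.001], 0], [[0, 0, 0], 0], [[0, 0, 0], 0]]'

```text
t: 12.25
tool_pos: [0.5427, -0.2508, 0.1818]
tool_rot: [-2.221, -2.221, -0.0]
contact_force: [0.8, 0.5, -2.0]
opening: 0.0188
grip_force: 59.0
```

Emit:
drive_tool --rows '[[[0, 0, 0.001], 0], [[0, 0, 0.0005], 0], [[0, 0, 0], 0], [[0, 0, 0], 0]]'

```text
t: 12.65
tool_pos: [0.5429, -0.251, 0.1807]
tool_rot: [2.221, 2.221, -0.0]
contact_force: [0.7, -0.2, 0.3]
opening: 0.0187
grip_force: 59.2
```

Emit:
drive_tool --rows '[[[0, 0, 0.001], 0], [[0, 0, 0.0005], 0], [[0, 0, 0], 0], [[0, 0, 0], 0]]'

```text
t: 13.05
tool_pos: [0.543, -0.2512, 0.1799]
tool_rot: [2.221, 2.221, -0.0]
contact_force: [-1.8, 0.2, 5.3]
opening: 0.0188
grip_force: 59.6
```

Emit:
drive_tool --rows '[[[0, 0, 0.001], 0], [[0, 0, 0.0005], 0], [[0, 0, 0], 0], [[0, 0, 0], 0]]'

```text
t: 13.45
tool_pos: [0.5432, -0.2513, 0.1794]
tool_rot: [2.22, 2.22, -0.0]
contact_force: [-3.4, 1.2, 8.5]
opening: 0.0185
grip_force: 60.1
```

Run:
```python
from h import *
a=cv2.imread("pics/crop4.png")
d=cam("scene"); b=cv2.resize(d["image"][140:240,260:400],None,fx=5.5,fy=5.5,interpolation=cv2.INTER_CUBIC); cv2.imwrite("pics/crop5.png",b)
for i in(a,b):
    w=i[300:410,170:290].astype(float); m=(w[...,2]>200)&(w[...,0]<80)&(w[...,1]<170)&(w[...,1]>80)
    v,u=np.nonzero(m); print(m.sum(),u.mean()+170,v.mean()+300,u.min()+170,u.max()+170,v.min()+300,v.max()+300)
o=ctrl.get_obs(); print(o["t"],o["contact_force"].round(2),o["wrist_torque"].round(3))
```

```text
1581 219.38836179633142 359.4528779253637 187 246 330 385
1503 219.61477045908185 360.020625415835 198 244 339 385
13.5 [-3.39  1.05  8.98] [ 0.21   0.72  -0.007]
```

View pics/crop5.png

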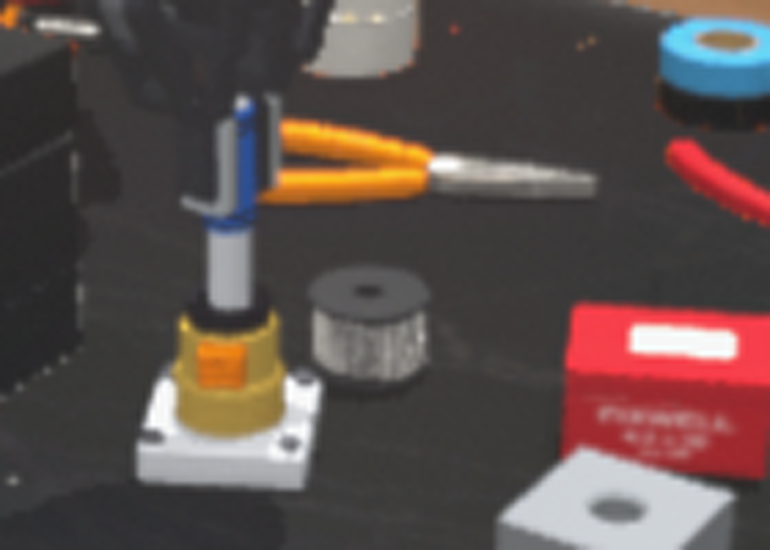

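The picture shows the tube standing in the mouth at crop (230,300) with about 30 mm left above it. The button has hardly moved so far, so the nose cone has just met the ball. I'll push on in small steps.

Emit:
drive_tool --rows '[[[0, 0, 0.0005], 0], [[0, 0, 0.0005], 0], [[0, 0, 0], 0], [[0, 0, 0], 0]]'

```text
t: 13.9
tool_pos: [0.5433, -0.2514, 0.1787]
tool_rot: [2.22, 2.22, -0.0]
contact_force: [-4.4, 1.4, 9.8]
opening: 0.0187
grip_force: 60.3
```

Emit:
drive_tool --rows '[[[0, 0, 0.0005], 0], [[0, 0, 0], 0], [[0, 0, 0], 0]]'

```text
t: 14.2
tool_pos: [0.5433, -0.2514, 0.1782]
tool_rot: [2.22, 2.22, -0.0]
contact_force: [-2.4, 1.5, 10.6]
opening: 0.0184
grip_force: 60.3
```

Emit:
drive_tool --rows '[[[0, 0, 0.0005], 0], [[0, 0, 0], 0], [[0, 0, 0], 0]]'

```text
t: 14.5
tool_pos: [0.5432, -0.2513, 0.1771]
tool_rot: [2.22, 2.221, -0.0]
contact_force: [-2.6, 0.8, 6.0]
opening: 0.0187
grip_force: 60.1
```

Emit:
drive_tool --rows '[[[0, 0, 0.0005], 0], [[0, 0, 0], 0], [[0, 0, 0], 0]]'

```text
t: 14.8
tool_pos: [0.543, -0.2511, 0.1757]
tool_rot: [2.221, 2.221, -0.0]
contact_force: [-1.6, 0.8, 4.7]
opening: 0.0186
grip_force: 59.7
```

Emit:
drive_tool --rows '[[[0, 0, 0.0005], 0], [[0, 0, 0], 0], [[0, 0, 0], 0]]'

```text
t: 15.1
tool_pos: [0.5429, -0.251, 0.1747]
tool_rot: [2.221, 2.221, -0.0]
contact_force: [-0.9, 0.1, 4.3]
opening: 0.0182
grip_force: 59.5
```

Emit:
drive_tool --rows '[[[0, 0, 0.001], 0], [[0, 0, 0.001], 0], [[0, 0, 0], 0], [[0, 0, 0], 0]]'

```text
t: 15.5
tool_pos: [0.5428, -0.251, 0.1722]
tool_rot: [2.221, 2.221, 0.0]
contact_force: [-0.0, -1.2, 2.4]
opening: 0.0185
grip_force: 59.3
```

Emit:
drive_tool --rows '[[[0, 0, 0.001], 0], [[0, 0, 0.001], 0], [[0, 0, 0], 0], [[0, 0, 0], 0]]'

```text
t: 15.9
tool_pos: [0.5428, -0.2509, 0.1702]
tool_rot: [2.221, 2.221, 0.0]
contact_force: [0.2, -0.5, 2.1]
opening: 0.0189
grip_force: 59.3
```

Emit:
drive_tool --rows '[[[0, 0, 0.001], 0], [[0, 0, 0], 0], [[0, 0, 0], 0]]'

```text
t: 16.2
tool_pos: [0.5428, -0.2509, 0.1693]
tool_rot: [2.221, 2.221, 0.0]
contact_force: [0.5, -1.0, 3.3]
opening: 0.0184
grip_force: 59.3
```

Emit:
drive_tool --rows '[[[0, 0, 0.001], 0], [[0, 0, 0], 0], [[0, 0, 0], 0]]'

```text
t: 16.5
tool_pos: [0.5428, -0.2508, 0.1682]
tool_rot: [2.221, 2.221, 0.0]
contact_force: [1.6, -0.9, 2.2]
opening: 0.0186
grip_force: 59.3
```

Emit:
drive_tool --rows '[[[0, 0, 0.001], 0], [[0, 0, 0], 0], [[0, 0, 0], 0]]'

```text
t: 16.8
tool_pos: [0.5428, -0.2508, 0.1671]
tool_rot: [2.221, 2.221, 0.0]
contact_force: [1.1, -0.5, 1.6]
opening: 0.0186
grip_force: 59.2
```

Emit:
drive_tool --rows '[[[0, 0, 0.001], 0], [[0, 0, 0], 0], [[0, 0, 0], 0]]'

```text
t: 17.1
tool_pos: [0.5425, -0.2504, 0.1652]
tool_rot: [-2.221, -2.221, -0.001]
contact_force: [4.0, -0.7, -3.4]
opening: 0.0184
grip_force: 58.6
```

Emit:
drive_tool --rows '[[[0, 0, 0.0005], 0], [[0, 0, 0], 0], [[0, 0, 0], 0]]'

```text
t: 17.4
tool_pos: [0.5425, -0.2504, 0.1648]
tool_rot: [-2.22, -2.22, -0.0]
contact_force: [3.7, -0.1, -5.7]
opening: 0.0187
grip_force: 58.6
```

Emit:
drive_tool --rows '[[[0, 0, 0.0005], 0], [[0, 0, 0], 0], [[0, 0, 0], 0]]'

```text
t: 17.7
tool_pos: [0.5425, -0.2505, 0.1649]
tool_rot: [-2.221, -2.221, -0.0]
contact_force: [3.6, 1.5, -5.2]
opening: 0.0185
grip_force: 58.7
```

Emit:
drive_tool --rows '[[[0, 0, 0.0005], 0], [[0, 0, 0], 0], [[0, 0, 0], 0]]'

```text
t: 18.0
tool_pos: [0.5426, -0.2506, 0.1648]
tool_rot: [-2.221, -2.221, 0.0]
contact_force: [1.4, 2.4, -4.4]
opening: 0.0183
grip_force: 58.7
```

Emit:
drive_tool --rows '[[[0, 0, 0.0005], 0], [[0, 0, 0], 0], [[0, 0, 0], 0]]'

```text
t: 18.3
tool_pos: [0.5427, -0.2508, 0.1645]
tool_rot: [-2.221, -2.221, 0.0]
contact_force: [0.9, 2.7, -2.1]
opening: 0.0185
grip_force: 59.1
```

Emit:
drive_tool --rows '[[[0, 0, 0.0005], 0], [[0, 0, 0], 0], [[0, 0, 0], 0]]'

```text
t: 18.6
tool_pos: [0.5428, -0.251, 0.1641]
tool_rot: [2.221, 2.221, -0.0]
contact_force: [0.8, 1.6, -1.9]
opening: 0.0188
grip_force: 59.1
```

Emit:
drive_tool --rows '[[[0, 0, 0.0005], 0], [[0, 0, 0], 0], [[0, 0, 0], 0]]'

```text
t: 18.9
tool_pos: [0.543, -0.2512, 0.1638]
tool_rot: [2.221, 2.221, -0.0]
contact_force: [0.0, 1.0, -0.6]
opening: 0.0184
grip_force: 59.1
```

Emit:
drive_tool --rows '[[[0, 0, 0.0004], 0], [[0, 0, 0], 0], [[0, 0, 0], 0], [[0, 0, 0], 0]]'

```text
t: 19.3
tool_pos: [0.5429, -0.251, 0.1631]
tool_rot: [2.221, 2.221, 0.0]
contact_force: [1.6, 0.5, -0.4]
opening: 0.0188
grip_force: 59.1
```

Emit:
drive_tool --rows '[[[0, 0, 0.0004], 0], [[0, 0, 0], 0], [[0, 0, 0], 0], [[0, 0, 0], 0]]'

```text
t: 19.7
tool_pos: [0.5428, -0.2509, 0.1626]
tool_rot: [2.221, 2.221, 0.0]
contact_force: [1.1, 1.0, -1.1]
opening: 0.0186
grip_force: 59.1
```

Run:
```python
from h import *
a=cv2.imread("pics/crop4.png"); b5=cv2.imread("pics/crop5.png")
d=cam("scene"); b=cv2.resize(d["image"][140:240,260:400],None,fx=5.5,fy=5.5,interpolation=cv2.INTER_CUBIC); cv2.imwrite("pics/crop6.png",b)
for i in(a,b5,b):
    w=i[300:410,170:290].astype(float); m=(w[...,2]>200)&(w[...,0]<80)&(w[...,1]<170)&(w[...,1]>80)
    v,u=np.nonzero(m); print(m.sum(),u.mean()+170,v.mean()+300)
print([np.abs(i[325:400,180:260].astype(int)-a[325:400,180:260]).mean() for i in(b5,b)])
fs=[]
for k in range(4):
    vision.get_image("scene"); o=ctrl.get_obs(); fs.append(o["contact_force"])
print(o["t"],o["tool_pos"].round(5),np.mean(fs,0).round(2),np.std(fs,0))
```

```text
1581 219.38836179633142 359.4528779253637
1503 219.61477045908185 360.020625415835
1489 220.12155809267966 360.39422431161853
[np.float64(1.6826666666666668), np.float64(2.2607222222222223)]
19.95 [ 0.54281 -0.25084  0.1626 ] [ 1.78 -0.23 -1.63] [0.480681   0.44640318 0.55130056]
```

The ball has dropped into the neck and the force is back to the weight alone, so the seal isn't touched yet. I'll feel for it.

Emit:
drive_tool --rows '[[[0, 0, 0.0005], 0], [[0, 0, 0], 0], [[0, 0, 0], 0]]'

```text
t: 20.25
tool_pos: [0.5428, -0.2509, 0.1622]
tool_rot: [2.221, 2.221, 0.0]
contact_force: [1.4, -0.4, -0.4]
opening: 0.0184
grip_force: 59.1
```

Emit:
drive_tool --rows '[[[0, 0, 0.0005], 0], [[0, 0, 0], 0], [[0, 0, 0], 0]]'

```text
t: 20.55
tool_pos: [0.5428, -0.2509, 0.1619]
tool_rot: [2.221, 2.221, 0.0]
contact_force: [0.8, 1.5, 0.8]
opening: 0.0185
grip_force: 59.4
```

Emit:
drive_tool --rows '[[[0, 0, 0.0005], 0], [[0, 0, 0], 0], [[0, 0, 0], 0]]'

```text
t: 20.85
tool_pos: [0.5429, -0.251, 0.1615]
tool_rot: [2.221, 2.221, -0.0]
contact_force: [-0.1, 1.3, 3.8]
opening: 0.0185
grip_force: 59.8
```

Emit:
drive_tool --rows '[[[0, 0, 0.0005], 0], [[0, 0, 0], 0], [[0, 0, 0], 0]]'

```text
t: 21.15
tool_pos: [0.543, -0.251, 0.1615]
tool_rot: [2.221, 2.221, -0.0]
contact_force: [-0.7, 1.6, 6.9]
opening: 0.0185
grip_force: 60.1
```

Emit:
drive_tool --rows '[[[0, 0, 0.0005], 0], [[0, 0, 0], 0], [[0, 0, 0], 0], [[0, 0, 0], 0], [[0, 0, 0], 0]]'

```text
t: 21.65
tool_pos: [0.543, -0.2511, 0.1614]
tool_rot: [2.221, 2.221, -0.0]
contact_force: [-1.5, 1.7, 7.3]
opening: 0.0186
grip_force: 60.3
```

About 8.5 N is on the seal, so it's home. I'll ease off a little, then let go.

Emit:
drive_tool --rows '[[[0, 0, -0.0005], 0], [[0, 0, -0.0005], 0], [[0, 0, 0], 0], [[0, 0, 0], 0]]' --grip_force 25

```text
t: 22.05
tool_pos: [0.543, -0.251, 0.1615]
tool_rot: [2.221, 2.221, 0.0]
contact_force: [0.1, 0.7, 5.5]
opening: 0.0188
grip_force: 59.8
```

Emit:
drive_tool --rows '[[[0, 0, 0], 0], [[0, 0, 0], 0], [[0, 0, 0], 0], [[0, 0, 0], 0], [[0, 0, 0], 0], [[0, 0, 0], 0], [[0, 0, 0], 0], [[0, 0, 0], 0]]' --jaw 0

```text
t: 22.85
tool_pos: [0.5428, -0.2509, 0.1611]
tool_rot: [2.221, 2.221, -0.0]
contact_force: [-0.3, 0.8, 0.2]
opening: 0.0852
grip_force: 0.0
```

Emit:
drive_tool --rows '[[[0, 0, -0.005], 0], [[0, 0, -0.01], 0], [[0, 0, -0.02], 0], [[0, 0, -0.02], 0], [[0, 0, -0.02], 0], [[0, 0, -0.02], 0], [[0, 0, -0.02], 0], [[0, 0, -0.01], 0], [[0, 0, 0], 0], [[0, 0, 0], 0]]'

```text
t: 23.85
tool_pos: [0.5426, -0.2508, 0.2857]
tool_rot: [-2.221, -2.221, 0.0]
contact_force: [0.5, 0.2, -0.3]
opening: 0.0853
grip_force: 0.0
```

Run:
```python
from h import *
a=cv2.imread("pics/crop4.png"); b5=cv2.imread("pics/crop5.png")
d=cam("scene"); b=cv2.resize(d["image"][140:240,260:400],None,fx=5.5,fy=5.5,interpolation=cv2.INTER_CUBIC); cv2.imwrite("pics/crop7.png",b)
o=ctrl.get_obs(); print(o["t"],o["tool_pos"],o["contact_force"].round(2))
```

```text
23.9 [ 0.54236121 -0.2506358   0.2849328 ] [ 0.37  0.29 -0.62]
```

View pics/crop7.png

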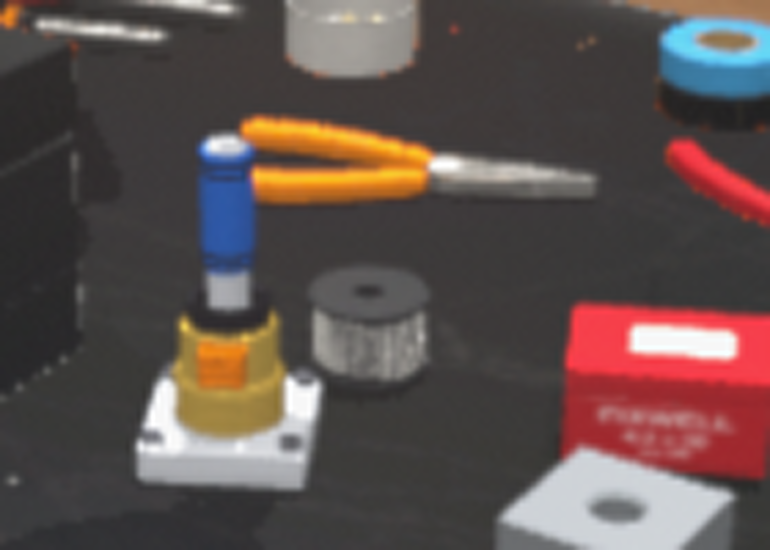

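The tube stands upright in the coupling, with the sleeve top at crop (227,150) and about 13 mm of bare tube above the mouth. The reel and box are unmoved. One numeric check of the button before I hand in.

Run:
```python
from h import *
for k in(4,5,6,7):
    w=cv2.imread(f"pics/crop{k}.png")[320:410,180:270].astype(float)
    wt=np.clip(w[...,2]-1.2*w[...,1]-40,0,None)*(w[...,2]>150); v,u=np.mgrid[320:410,180:270]
    print(k,wt.sum(),(wt*u).sum()/wt.sum(),(wt*v).sum()/wt.sum())
```

```text
4 58002.600000000006 221.02283001106852 364.1479485402379
5 58678.8 220.9529097391222 364.21711759613356
6 58641.80000000002 221.01381608340805 364.23639110668495
7 58117.200000000004 220.9821911585555 364.23915123233746
```

```bash
python3 -c "
from station import ctrl
print(ctrl.finish_job())"
```

```text
the job is handed in; nothing more can be done
None
```

The job is handed in, with no verdict returned: the tube is in the coupling, pressed on the seal at about 8.5 N and released upright; the force trace shows the ball snapping into the neck, but the camera could not resolve the button itself.

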